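# Seat a flange plate in the drilling fixture and clamp it

### The job

Load the drilling fixture: with the fingertips, slide the aluminium flange plate along the fixture's steel base until it is fully home, square against both back pins and butted against the end pin. Then press the toggle clamp's handle all the way down so that the clamp holds the plate there, and let go. Only push and press: do not lift or tip the plate, and leave everything else on the bench and on the fixture where it is.

Things in the scene. Friction and masses are not known exactly. Their poses are not given: they have to be found in the camera images.
- fixture: drilling fixture, bolted to the bench (does not move): a flat ground steel base 200 mm (x) by 370 mm (y), 20 mm thick. Origin: centre of its underside, on the bench. Its +x points away from the robot, +y to the robot's left, z up; it may be turned up to 0.25 rad. On it stand three round locating pins and, on the left half, a hold-down toggle clamp.
- blank: the workpiece: a loose, milled aluminium flange plate 90 mm (its x) by 120 mm (its y), 15 mm thick, about 0.44 kg, with a dark centre bore and four small holes that are only shallow marks. Too wide to be pinched; it lies flat on the fixture's base, askew by up to 0.35 rad and about 20 to 50 mm short of its seat in both directions. Origin: centre of its underside.
- nest (a point): point on the top face of the fixture's base (20 mm above the bench) where the workpiece's origin lies when it is fully home; at x = 20 mm, y = -45 mm in the fixture's axes. The workpiece's axes are then parallel to the fixture's: its far long side (+x) bears on the two back pins, its left short side (+y) on the end pin.
- pin_back_right (a point): centre of the top of the right-hand back pin: a fixed steel dowel 12 mm in diameter, standing 20 mm above the fixture's base; at x = 71 mm, y = -95 mm in the fixture's axes
- pin_back_left (a point): centre of the top of the left-hand back pin, the same, 75 mm to the left (+y) of the other, at x = 71 mm, y = -20 mm.
- pin_end (a point): centre of the top of the end pin, the same, which stops the workpiece's left short side at half its width; at x = 20 mm, y = 21 mm in the fixture's axes
- handle_pivot (a point): axis of the clamp handle's hinge, at x = 20 mm, y = 72 mm in the fixture's axes and 60 mm above the bench, between the clamp's side plates; the axis runs along the fixture's x. The clamp's bracket reaches 46 mm above the fixture's base and lies from y = 35 to 85 mm in the fixture's axes, at x = 20 mm. Its arm, which stands raised at the start, reaches up to 130 mm above the bench.
- grip_mid (a point): middle of the clamp handle's round black plastic grip (19 mm thick, 90 mm long; it moves with the handle), 88 mm from the hinge. Open, the handle stands up steeply, leaning to the fixture's +y; closed, it points to +y, rising by only 0.14 rad, and this point is then about 72 mm above the bench. The whole handle is 132 mm long from the hinge.
- clamp_arm: the clamp's steel arm: two flat bars 72 mm long with a rubber-tipped spindle between their ends; origin on its hinge, 54 mm above the bench, at x = 20 mm, y = 50 mm in the fixture's axes. Linked to the handle: it starts upright and swings down over the workpiece towards the fixture's -y by 1.85 rad for each rad that the handle is pressed down; the spindle stands 57 mm from the hinge.
- clamp_handle (a joint): angle of the clamp handle in rad: 0 fully down (clamped), 0.74 to 0.87 at the start (open). It stays where it is left (friction 0.25 N m, no spring). Pressed down from above it swings the clamp's arm down, linked to it, until the rubber-tipped spindle sits on the workpiece's left end; 0 is a hard stop.
- calculator: bystander: grey pocket calculator 130 x 75 x 12 mm flat on the bench in front of the fixture; origin at the centre of its underside, as for all bystanders
- caliper: bystander: digital caliper, 235 mm long, up to 15 mm thick, flat on the bench in front of the fixture
- turned_hub: bystander: stepped steel turned part, 70 mm in diameter, 58 mm high, upright on the bench beside the fixture
- paint_jar: bystander: red jar with a black lid, 72 mm in diameter, 95 mm high, upright on the bench beside the fixture
- turned_bush: bystander: small flanged steel bush, 40 mm in diameter, 28 mm high, standing on the fixture's base beside the clamp
- brass_spacer: bystander: brass spacer, 30 mm in diameter, 22 mm high, standing on the fixture's base beside the clamp
- tape_measure: bystander: yellow tape measure 64 x 68 x 36 mm, on the bench behind the fixture
- wrench: bystander: open-ended wrench, 170 mm long, flat on the bench behind the fixture
Things that resemble listed ones, but are neither listed nor needed, are in the scene too. Of the things like the blank, leave any that is purple; of the rest the smaller one is meant.

How it is judged:
By the outcome, as a careful person would: the job done as asked, in the order asked, and still so for the second after the job is handed in, with the robot touching nothing.
It also fails if it takes over 72 s, if anything falls off the work surface, if the arm or the gripper's body presses on something with over 40 N, if the wrist force passes 120 N, or if a joint passes its speed limit or range.

### The arm

A 6-joint arm with a two-finger parallel gripper is mounted at the origin on the work surface. World frame = base frame: x ahead of the robot, y to its left, z up, the work surface at z = 0. Lengths are in m, angles in degrees, forces in N, time in s.
With the tool pointing down it reaches from about 0.3 to 0.85 m from the base axis. Payload 5.4 kg.
Tool frame: the origin (TCP) lies on the centre line of the jaws, within the pads' length; the fingertips stand 14 mm ahead of it and the grasp point (between the pads) lies 5 mm behind it (tip_reach is the distance from the TCP to the fingertips, in m); z points along the fingers, y is the direction in which the jaws open and shut (so a half turn about z gives the same grasp; the last joint's range is limited). The gripper opens to 85 mm and grips with 20 to 120 N. Pads are 22 mm wide; open, the fingers measure 114 mm over their backs; the gripper's body (76 mm by 85 mm) begins 54 mm behind the grasp point. The pads swing forward as they close: fully open they stand 13 mm farther back than shut.
Start: joints at [60.098, 9.076, 91.501, -0, 79.423, -12.038], TCP at [0.176, 0.547, 0.245] pointing down, gripper open.
Joint ranges: [-166.64, 166.64], [-54.1, 131.32], [10.49, 154.53], [-73.88, 253.88], [9.74, 151.15], [-171.62, 171.62]. Speed limits (degrees/s): [147.25, 147.25, 180, 180, 180, 180].

### API

Orientations are given as [roll, pitch, yaw] about the fixed x, y, z axes, in that order (R = Rz(yaw) Ry(pitch) Rx(roll)).
In Python, from cell import * gives the robot as it stands.
- The arm moves only by the tool servo_tool, never from a script. Its argument "increments" is a list of rows, each a list of 3 entries, a list of its own where there are three numbers: the shift along the tool's x, y, z in mm, then the turn about the tool's z in rad, then the closure in counts, from 0 (fully open) to 255 (shut). A call has 1 to 5 rows; each row shifts and turns the pose as measured when the row begins, along the tool's axes as they then stand; what a row does not reach is not made up. A row lasts 1/10 s, in which the tool goes at most 50 mm and 8.59 degrees, less where a joint would pass 70% of its speed; a pose out of reach is approached as far as the arm can. A call with a gripper value outside its range is refused whole. The fingers move at their own pace and stop on an object; "grip_force" is the grip in N (left out, the last holds). Time passes only in rows, so rows that do not move let the fingers close. It gives the time, the measured TCP pose, the force and the opening at its end, in the units of the state.
- sense(): the state, without advancing time (a new reading comes with each control period).
- snapshot(name): name is "scene" or "top" or "wrist"; returns a dict with "frame" (400x640x3 uint8, red, green, blue), "z_map" (400x640 float32, m along the optical axis (not along the pixel's ray), 0 where there is no reading), "mtx" (3x3 intrinsics, pixels), "R" (3x3) and "t" (3): a world point X has camera coordinates R X + t; the wrist camera has in their place "T_tool_cam" (4x4, takes a point from camera to tool coordinates, whose origin is the TCP and whose axes are the flange's). Camera axes: x right, y down, z forward; pixel columns grow to the right and rows downward; lengths in m; the calibration is good to about 2 mm. The wrist camera is an equidistant fisheye: a pixel r from the principal point sees the ray r / f radians off the axis. A picture is of the moment at which its call begins: read the wrist's pose just before it.
- sign_off(): hands the job in, once; it reports no verdict.
The state is a dict: "clock": time; "qpos": joint angles; "qvel": joint speeds; "joint_efforts": joint torques, N m; "tcp_pos": TCP position; "orientation": TCP orientation; "force": force on the tool from outside, world axes, zero at the start; "torque": the same for the moment, N m; "opening": finger opening in m.
Only numpy, scipy, OpenCV 4.12 (cv2) and the standard library are available. Lean on these libraries where they do the work, as an engineer would, in place of code of your own. Each camera call takes 0.05 s, during which the arm holds its last target. There are 200 camera calls.

## Working session

There is one attempt and no reset: what is moved stays moved. The work goes in short steps, Python scripts to look and compute and a tool call to move; the robot and the scene stay as the last step left them, time stands still between calls to the robot, and variables do not carry over. Pictures are saved under pics/ and viewed, about 8 in all and at most 12, crops included, and the job is handed in when it is done.

Besides the shell and the picture viewer there is one more tool, called after "Call:" by a JSON object that holds its "op" and its "data". servo_tool: Moves the arm, as the interface text tells. Its arguments: {"type":"object","properties":{"increments":{"type":"array"},"grip_force":{"type":"number"}},"required":["increments"]}

```bash
mkdir -p pics; ls; python3 - <<'E'
from cell import *
import cv2,numpy as np,pickle
s=sense();print({k:np.round(v,3) for k,v in s.items()})
for n in ("top","scene"):
    d=snapshot(n);pickle.dump(d,open(n+'.pkl','wb'));cv2.imwrite(f'pics/{n}0.png',d['frame'][:,:,::-1]);print(d['mtx'],d['R'],d['t'])
E
```

```text
pics
{'clock': np.float64(0.0), 'qpos': array([ 6.0097e+01,  9.1120e+00,  9.1573e+01, -1.0000e-03,  7.9423e+01,
       -1.2037e+01]), 'qvel': array([-0.007, -0.035,  0.003,  0.007,  0.155,  0.014]), 'joint_efforts': array([ 1.0000e-03, -3.9602e+01, -3.3143e+01, -0.0000e+00,  9.0000e-03,
       -0.0000e+00]), 'tcp_pos': array([0.176, 0.547, 0.244]), 'orientation': array([-1.79894e+02, -2.20000e-02,  1.62134e+02]), 'force': array([ 0.038, -1.188, -0.437]), 'torque': array([ 0.029, -0.007, -0.018]), 'opening': np.float64(0.085)}
[[404.65523374   0.         317.21476365]
 [  0.         404.65523374 206.07942862]
 [  0.           0.           1.        ]] [[ 0.02278456 -0.9996782  -0.01115205]
 [-0.99309983 -0.02134824 -0.11531256]
 [ 0.11503737  0.01370245 -0.99326665]] [0.01552254 0.54951092 1.04454019]
[[410.07639692   0.         318.7389189 ]
 [  0.         410.07639692 203.05566066]
 [  0.           0.           1.        ]] [[-0.83944873  0.5432227   0.01532733]
 [ 0.38727526  0.6177714  -0.68438029]
 [-0.38123969 -0.56856627 -0.72896413]] [ 0.45075107 -0.16578955  1.23570404]
```

View pics/top0.png

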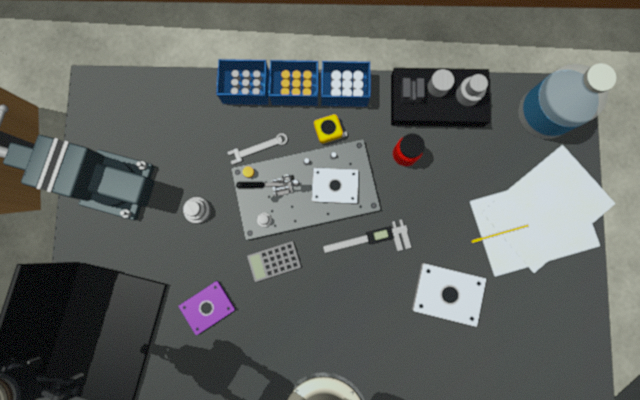

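View pics/scene0.png

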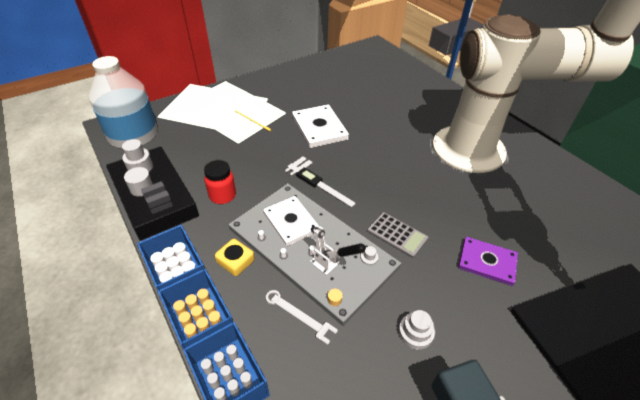

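The lookalike plates in the top view are at (335,185), white, on the fixture; (450,295), white and larger, on the bench; and (207,307), purple. The one on the fixture is meant. Next I measure it and check it in a close crop.

```bash
cat > h.py <<'E'
import numpy as np,cv2,pickle
def ray(d,px,z):
    """pixel(s) of a fixed camera -> world points on the plane at height z"""
    px=np.atleast_2d(np.asarray(px,float)); K,R,t=d['mtx'],d['R'],d['t']
    v=np.c_[px,np.ones(len(px))]@np.linalg.inv(K).T@R
    c=-R.T@t
    return c+v*((z-c[2])/v[:,2])[:,None]
def proj(d,P):
    q=np.atleast_2d(P)@d['R'].T+d['t'];q=q@d['mtx'].T
    return q[:,:2]/q[:,2:]
def F2W(o,th,p):
    c,s=np.cos(th),np.sin(th);p=np.atleast_2d(p)
    return np.asarray(o)+p@np.array([[c,s],[-s,c]])
E
python3 - <<'E'
from h import *
d=pickle.load(open('top.pkl','rb'));f=d['frame']
g=cv2.cvtColor(f,cv2.COLOR_RGB2GRAY);hsv=cv2.cvtColor(f,cv2.COLOR_RGB2HSV)
roi=np.zeros_like(g);roi[130:248,222:392]=1
roi[:162,222:290]=0
m=((g>95)&(hsv[...,1]<60)).astype(np.uint8)*roi
m=cv2.morphologyEx(m,cv2.MORPH_CLOSE,np.ones((9,9)))
c=max(cv2.findContours(m,0,2)[0],key=cv2.contourArea)
r=cv2.minAreaRect(c);b=cv2.boxPoints(r);print('base',b.tolist())
W=ray(d,b,.02)[:,:2];print(W.round(4),[np.linalg.norm(W[i]-W[i-1]).round(4) for i in range(4)],W.mean(0))
m2=((g>200)).astype(np.uint8)*roi
m2=cv2.morphologyEx(m2,cv2.MORPH_OPEN,np.ones((7,7)))
c2=max(cv2.findContours(m2,0,2)[0],key=cv2.contourArea)
b2=cv2.boxPoints(cv2.minAreaRect(c2));print('blank',b2.tolist())
B=ray(d,b2,.035)[:,:2];print(B.round(4),[np.linalg.norm(B[i]-B[i-1]).round(4) for i in range(4)],B.mean(0))
im=cv2.resize(f[125:250,220:395,::-1],None,fx=4,fy=4,interpolation=cv2.INTER_CUBIC)
for q in (b,b2):cv2.polylines(im,[((q-[220,125]+.5)*4).astype(np.int32)],True,(0,0,255),1)
cv2.imwrite('pics/crop1.png',im)
E
```

```text
base [[226.47515869140625, 157.44015502929688], [361.45062255859375, 127.33026123046875], [379.8026123046875, 209.597900390625], [244.8271484375, 239.70779418945312]]
[[ 0.6789  0.279 ]
 [ 0.7708 -0.0887]
 [ 0.5445 -0.1402]
 [ 0.4559  0.219 ]] [np.float64(0.231), np.float64(0.3791), np.float64(0.2321), np.float64(0.37)] [0.61255651 0.06725562]
blank [[313.0, 169.0], [356.0, 169.0], [356.0, 201.0], [313.0, 201.0]]
[[ 0.6485  0.0412]
 [ 0.6508 -0.0739]
 [ 0.5644 -0.0749]
 [ 0.562   0.0391]] [np.float64(0.0865), np.float64(0.1152), np.float64(0.0864), np.float64(0.1141)] [ 0.60644564 -0.01712485]
```

View pics/crop1.png

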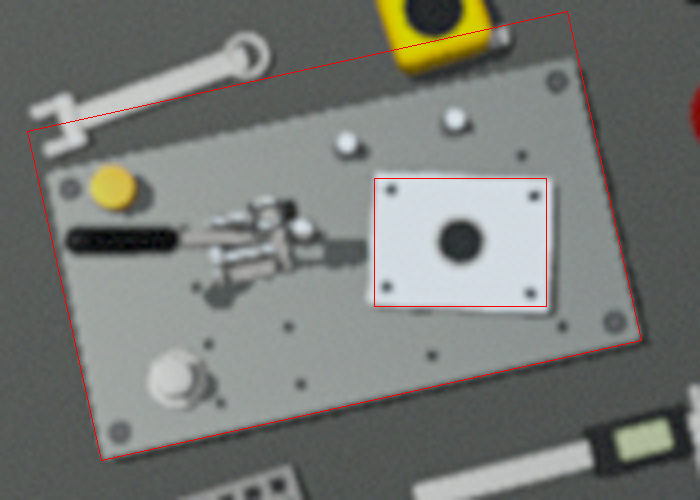

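```bash
python3 - <<'E'
from h import *
d=pickle.load(open('top.pkl','rb'));f=d['frame']
cp=lambda q:(np.array(q,float)+.5)/4-.5+[220,125]
C=ray(d,cp([(46,176),(578,57),(641,340),(102,460)]),.02)[:,:2]
print(C.round(4),C.mean(0),[np.linalg.norm(C[i]-C[i-1]).round(3) for i in range(4)])
v=C[0]-C[1]+C[3]-C[2];th=np.arctan2(-v[0],v[1]);print('th',th)
P=ray(d,cp([(347,143),(455,119),(302,228)]),.04)[:,:2];print('pins',P.round(4))
print('pred',F2W(C.mean(0),th,[(.071,-.02),(.071,-.095),(.02,.021)]).round(4))
v=P[0]-P[1];print('th pins',np.arctan2(-v[0],v[1]),np.linalg.norm(v))
g=cv2.cvtColor(f,cv2.COLOR_RGB2GRAY)
m=(g>190).astype(np.uint8);m[:,:308]=0;m[:160]=0;m[:,362:]=0;m[210:]=0
m=cv2.morphologyEx(m,cv2.MORPH_CLOSE,np.ones((5,5)))
c=max(cv2.findContours(m,0,1)[0],key=cv2.contourArea)
B=ray(d,c[:,0],.035)[:,:2]
r=cv2.minAreaRect((B*1000).astype(np.float32));print('blank',r, 'hand',ray(d,cp([(375,172),(552,178),(549,314),(369,306)]),.035)[:,:2].round(4))
E
```

```text
[[ 0.6481  0.2648]
 [ 0.7384 -0.0964]
 [ 0.5444 -0.1404]
 [ 0.4562  0.2182]] [0.59678153 0.06154379] [np.float64(0.198), np.float64(0.372), np.float64(0.199), np.float64(0.369)]
th 0.24324260533109038
pins [[ 0.6706  0.0594]
 [ 0.6884 -0.0125]
 [ 0.6123  0.0878]]
pred [[ 0.6705  0.0592]
 [ 0.6886 -0.0136]
 [ 0.6111  0.0867]]
th pins 0.24331660888710208 0.0740870063078873
blank ((606.3128662109375, -17.909873962402344), (118.47699737548828, 89.72260284423828), 88.5546875) hand [[ 0.6523  0.0403]
 [ 0.6506 -0.0783]
 [ 0.5588 -0.0773]
 [ 0.5616  0.0421]]
```

Call:
{"op": "servo_tool", "data": {"increments": [[[0,0,0],-0.139,70],[[0,0,0],-0.139,70],[[0,0,0],-0.139,70],[[0,0,0],-0.138,70]], "grip_force": 40}}

```text
clock: 0.5
tcp_pos: [0.1754, 0.5456, 0.2419]
orientation: [-179.7, -0.3, -164.9]
force: [0.3, 0.7, 0.3]
opening: 0.0621
```

```bash
cat >> h.py <<'E'
O=np.array([.597,.0615]);TH=.243
def W2F(p,o=O,th=TH):
    c,s=np.cos(th),np.sin(th)
    return (np.atleast_2d(p)[:,:2]-o)@np.array([[c,-s],[s,c]])
def st():
    from cell import sense
    s=sense();p=np.array(s['tcp_pos'])
    print('t',round(float(s['clock']),2),'fix xy mm',(W2F(p)*1000).round(1),'z',(p[2]*1000).round(1),'rpy',np.round(s['orientation'],2),'F',np.round(s['force'],1),'open',round(float(s['opening']),4))
    return s
E
python3 - <<'E'
from h import *
import cell; print([n for n in dir(cell) if n[0]!='_'])
try: print(cell.tip_reach)
except Exception as e: print(e)
st()
d=pickle.load(open('top.pkl','rb'))
print('jar',W2F(ray(d,[410,144],.095)),'spacer',W2F(ray(d,[248,171.5],.042)),'bush',W2F(ray(d,[263.5,219],.048)))
E
```

```text
['PlanningError', 'sense', 'sign_off', 'snapshot', 'tip_reach']
0.014
t 0.5 fix xy mm [[-292.7  571.3]] z 241.9 rpy [-179.74   -0.26 -164.91] F [0.3 0.7 0.3] open 0.0621
jar [[ 0.04119788 -0.2851545 ]] spacer [[0.07526675 0.1386522 ]] bush [[-0.05889075  0.12337923]]
```

Call:
{"op": "servo_tool", "data": {"increments": [[[-14.5,-47,0],0.02,70],[[-14.5,-47,0],0,70],[[-14.5,-47,0],0,70],[[-14.5,-47,0],0,70],[[-14.5,-47,0],0,70]]}}

```text
clock: 1.0
tcp_pos: [0.3032, 0.3334, 0.2393]
orientation: [-179.7, -0.5, -165.2]
force: [0.4, -0.1, 0.5]
opening: 0.0618
```

Call:
{"op": "servo_tool", "data": {"increments": [[[-14.5,-47,0],0,70],[[-14.5,-47,0],0,70],[[-14.5,-47,0],0,70],[[-14.5,-47,0],0,70],[[-14.5,-47,0],0,70]]}}

```text
clock: 1.5
tcp_pos: [0.4327, 0.1194, 0.2389]
orientation: [-179.7, -0.5, -165.2]
force: [0.9, 1.2, -0.3]
opening: 0.0621
```

```bash
python3 -c "
from h import *
st()"
```

```text
t 1.5 fix xy mm [[-145.6   95.7]] z 238.9 rpy [-179.68   -0.48 -165.2 ] F [ 0.9  1.2 -0.3] open 0.0621
```

Call:
{"op": "servo_tool", "data": {"increments": [[[-13,-41,0],0.016,70],[[-13,-41,0],0,70],[[-13,-41,0],0,70],[[-12,-40,0],0,70],[[0,0,20],0,70]]}}

```text
clock: 2.0
tcp_pos: [0.5268, -0.0392, 0.2202]
orientation: [-179.5, -0.2, -166.6]
force: [-0.2, 0.2, 0.3]
opening: 0.062
```

Call:
{"op": "servo_tool", "data": {"increments": [[[0,0,40],0,70],[[0,0,40],0,70],[[0,0,40],0,70],[[0,0,20],0,70],[[0,0,0],0,70]]}}

```text
clock: 2.5
tcp_pos: [0.5247, -0.0425, 0.0721]
orientation: [-179.6, -0.5, -166.8]
force: [0.4, 0.3, 0.3]
opening: 0.0618
```

```bash
python3 - <<'E'
from h import *
s=st()
from cell import snapshot
d=snapshot('wrist');cv2.imwrite('pics/w1.png',d['frame'][:,:,::-1])
d=snapshot('scene');cv2.imwrite('pics/s1.png',cv2.resize(d['frame'][150:330,200:440,::-1],None,fx=3,fy=3))
E
```

```text
t 2.5 fix xy mm [[-95.2 -83.6]] z 72.1 rpy [-179.63   -0.48 -166.84] F [0.4 0.3 0.3] open 0.0618
```

View pics/s1.png

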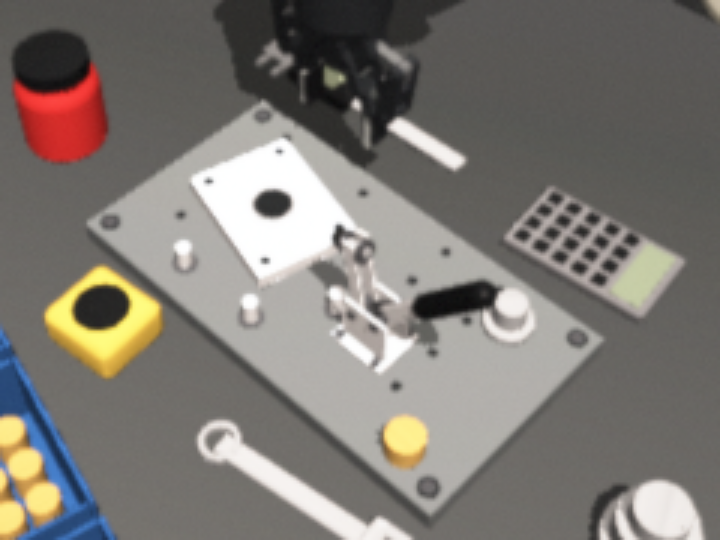

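Call:
{"op": "servo_tool", "data": {"increments": [[[0,13,15],-0.013,70],[[0,0,10],0,70],[[0,0,4],0,70],[[0,0,3],0,70],[[0,0,0],0,70]]}}

```text
clock: 3.1
tcp_pos: [0.5305, -0.033, 0.0499]
orientation: [-179.0, 0.5, -166.1]
force: [-0.4, -0.4, -0.2]
opening: 0.0619
```

Call:
{"op": "servo_tool", "data": {"increments": [[[0,0,3],0,70],[[0,0,0],0,70]]}}

```text
clock: 3.3
tcp_pos: [0.5315, -0.0337, 0.0478]
orientation: [-179.0, 0.6, -166.1]
force: [-0.1, 0.1, -0.5]
opening: 0.0622
```

Call:
{"op": "servo_tool", "data": {"increments": [[[8,5,3],0,70],[[0,0,3],0,70],[[0,0,3],0,70],[[0,0,0],0,70]]}}

```text
clock: 3.7
tcp_pos: [0.5218, -0.0309, 0.0381]
orientation: [-178.9, 0.6, -166.1]
force: [0.2, 0.1, -0.2]
opening: 0.0619
```

```bash
python3 -c "
from h import *
st()"
```

```text
t 3.7 fix xy mm [[-95.2 -71.5]] z 38.1 rpy [-178.94    0.62 -166.12] F [ 0.2  0.1 -0.2] open 0.0619
```

Call:
{"op": "servo_tool", "data": {"increments": [[[0,0,3],0,70],[[0,0,0],0,70]]}}

```text
clock: 3.9
tcp_pos: [0.5218, -0.0309, 0.0348]
orientation: [-178.9, 0.6, -166.1]
force: [-0.7, 0.5, -1.4]
opening: 0.062
```

Call:
{"op": "servo_tool", "data": {"increments": [[[0,0,3],0,70],[[0,0,0],0,70]]}}

```text
clock: 4.1
tcp_pos: [0.522, -0.031, 0.0315]
orientation: [-178.9, 0.6, -166.1]
force: [-0.3, -0.6, -0.2]
opening: 0.0619
```

Call:
{"op": "servo_tool", "data": {"increments": [[[0,0,2],0,70],[[0,0,0],0,70]]}}

```text
clock: 4.3
tcp_pos: [0.5222, -0.031, 0.0294]
orientation: [-178.9, 0.6, -166.1]
force: [-0.8, 0.1, -0.1]
opening: 0.0621
```

Call:
{"op": "servo_tool", "data": {"increments": [[[0,0,2],0,70],[[0,0,0],0,70]]}}

```text
clock: 4.5
tcp_pos: [0.5231, -0.0312, 0.0295]
orientation: [-178.9, 0.6, -166.1]
force: [0.0, 0.7, -0.5]
opening: 0.0618
```

Call:
{"op": "servo_tool", "data": {"increments": [[[0,0,2],0,70],[[0,0,0],0,70]]}}

```text
clock: 4.7
tcp_pos: [0.5239, -0.0314, 0.0294]
orientation: [-178.9, 0.7, -166.1]
force: [-0.0, -0.5, -0.5]
opening: 0.0618
```

```bash
python3 - <<'E'
from h import *
s=st();print(s['qpos'].round(2) if hasattr(s['qpos'],'round') else s['qpos'],s['joint_efforts'],s['torque'])
from cell import snapshot
d=snapshot('scene');pickle.dump(d,open('s2.pkl','wb'))
cv2.imwrite('pics/s2.png',cv2.resize(d['frame'][140:260,250:390,::-1],None,fx=5,fy=5))
E
```

```text
t 4.7 fix xy mm [[-93.3 -72.5]] z 29.4 rpy [-178.93    0.68 -166.07] F [-0.  -0.5 -0.5] open 0.0618
[ -16.3    17.42  108.82   -0.74   52.64 -119.78] [ 7.89396290e-03 -3.83670473e+01 -2.60664886e+01 -3.74624901e-02
  6.08842657e-02 -1.69117103e-02] [ 0.00556472 -0.02352827 -0.01735957]
```

View pics/s2.png

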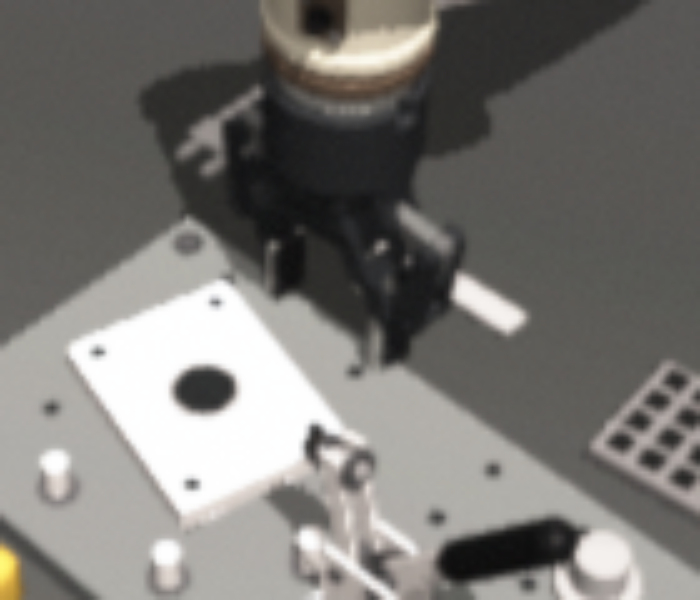

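Call:
{"op": "servo_tool", "data": {"increments": [[[-4,0,-3.5],0,70],[[-5,0,0],0,70],[[-5,0,0],0,70],[[-5,0,0],0,70]]}}

```text
clock: 5.15
tcp_pos: [0.5431, -0.0264, 0.0324]
orientation: [-178.9, 0.7, -166.1]
force: [-1.6, -1.1, -0.0]
opening: 0.0619
```

```bash
python3 -c "
from h import *
st()"
```

```text
t 5.15 fix xy mm [[-73.5 -72.4]] z 32.4 rpy [-178.93    0.65 -166.1 ] F [-1.6 -1.1 -0. ] open 0.0619
```

Call:
{"op": "servo_tool", "data": {"increments": [[[-5,0,0],0,70],[[-5,0,0],0,70],[[-5,0,0],0,70],[[-5,0,0],0,70],[[-5,0,0],0,70]]}}

```text
clock: 5.65
tcp_pos: [0.5683, -0.0202, 0.0316]
orientation: [-179.0, 0.4, -166.1]
force: [-2.2, -0.6, 1.1]
opening: 0.062
```

```bash
cat > look.py <<'E'
from h import *
import sys
from cell import snapshot
st()
d=snapshot('top');f=d['frame'];pickle.dump(d,open('top_l.pkl','wb'))
g=cv2.cvtColor(f,cv2.COLOR_RGB2GRAY)
m=(g>190).astype(np.uint8);m[:,:295]=0;m[:150]=0;m[:,362:]=0;m[215:]=0
m=cv2.morphologyEx(m,cv2.MORPH_OPEN,np.ones((9,9)));
n,l,s,c=cv2.connectedComponentsWithStats(m)
k=1+np.argmax(s[1:,4]);c=cv2.findContours((l==k).astype(np.uint8),0,1)[0][0]
r=cv2.minAreaRect((W2F(ray(d,c[:,0],.035))*1000).astype(np.float32));print('blank fix mm',r)
cv2.imwrite(f'pics/{sys.argv[1]}.png',cv2.resize(f[125:250,220:395,::-1],None,fx=4,fy=4,interpolation=cv2.INTER_CUBIC))
E
python3 look.py l1
```

```text
t 5.65 fix xy mm [[-47.5 -72.4]] z 31.6 rpy [-178.96    0.45 -166.1 ] F [-2.2 -0.6  1.1] open 0.062
blank fix mm ((0.9821834564208984, -90.76173400878906), (108.29644012451172, 76.80570983886719), 62.93729019165039)
```

View pics/l1.png

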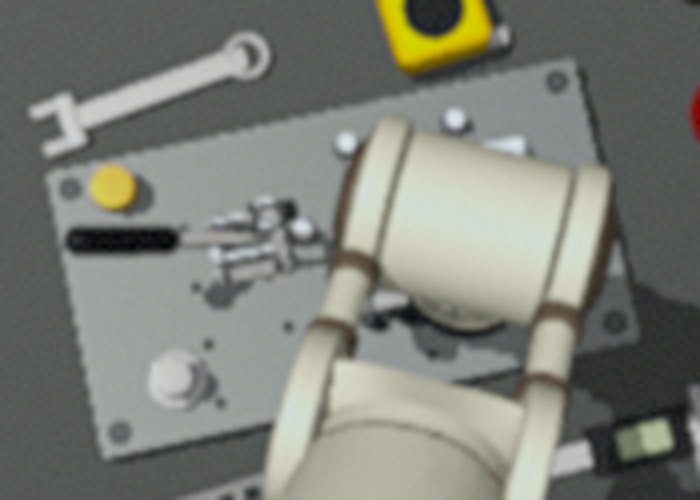

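Call:
{"op": "servo_tool", "data": {"increments": [[[-3,0,0],0,70],[[-3,0,0],0,70],[[-2,0,0],0,70]]}}

```text
clock: 6.0
tcp_pos: [0.5775, -0.0179, 0.0318]
orientation: [-179.0, 0.5, -166.1]
force: [-1.6, -1.7, 0.2]
opening: 0.0619
```

```bash
python3 - <<'E'
from h import *
st()
from cell import snapshot
d=snapshot('scene');pickle.dump(d,open('s3.pkl','wb'))
cv2.imwrite('pics/s3.png',cv2.resize(d['frame'][160:280,220:360,::-1],None,fx=5,fy=5,interpolation=2))
E
```

```text
t 6.0 fix xy mm [[-38.  -72.4]] z 31.8 rpy [-178.95    0.51 -166.1 ] F [-1.6 -1.7  0.2] open 0.0619
```

View pics/s3.png

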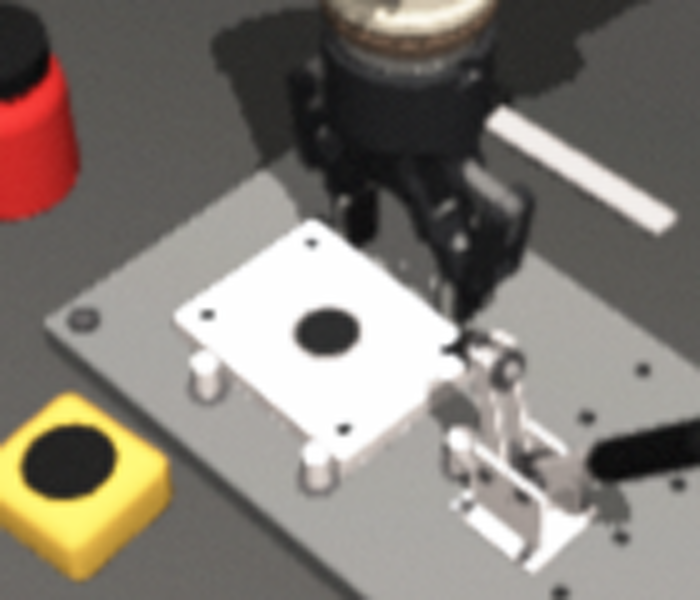

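Call:
{"op": "servo_tool", "data": {"increments": [[[-1.5,0,0],0,70],[[-1.5,0,0],0,70]]}}

```text
clock: 6.25
tcp_pos: [0.5806, -0.0171, 0.0318]
orientation: [-179.0, 0.5, -166.1]
force: [-1.5, -0.6, 0.4]
opening: 0.0618
```

Call:
{"op": "servo_tool", "data": {"increments": [[[-1,0,0],0,70],[[-1,0,0],0,70]]}}

```text
clock: 6.45
tcp_pos: [0.5816, -0.0168, 0.0317]
orientation: [-179.0, 0.3, -166.1]
force: [-7.7, -1.9, 5.7]
opening: 0.0619
```

Call:
{"op": "servo_tool", "data": {"increments": [[[10,0,0],0,70],[[20,0,-5],0,70],[[10,0,-40],0,70],[[0,0,-40],0.14,70],[[0,0,0],0.14,70]]}}

```text
clock: 6.95
tcp_pos: [0.5391, -0.0247, 0.1178]
orientation: [-179.2, 0.7, 177.4]
force: [1.3, -0.7, -0.1]
opening: 0.0622
```

Call:
{"op": "servo_tool", "data": {"increments": [[[0,0,0],0.145,70],[[0,0,0],0.145,70],[[0,0,0],0.145,70],[[0,0,0],0.145,70],[[0,0,0],0.145,70]]}}

```text
clock: 7.45
tcp_pos: [0.5397, -0.0244, 0.1206]
orientation: [179.7, 1.4, 134.4]
force: [0.2, -0.0, -1.3]
opening: 0.0618
```

Call:
{"op": "servo_tool", "data": {"increments": [[[0,0,0],0.145,110],[[0,0,0],0.145,110],[[0,0,0],0.145,110],[[0,0,0],0.145,110],[[0,0,0],0,110]]}}

```text
clock: 7.95
tcp_pos: [0.539, -0.0238, 0.1207]
orientation: [178.6, 0.9, 100.0]
force: [-0.2, -0.4, 0.3]
opening: 0.0483
```

```bash
python3 -c "
from h import *
st()"
```

```text
t 7.95 fix xy mm [[-76.8 -68.9]] z 120.7 rpy [178.62   0.95 100.01] F [-0.2 -0.4  0.3] open 0.0483
```

Call:
{"op": "servo_tool", "data": {"increments": [[[0,0,0],-0.068,110],[[-32,32,0],0,110],[[-32,32,0],0,110],[[-32,32,0],0,110],[[0,0,0],0,110]]}}

```text
clock: 8.45
tcp_pos: [0.6546, -0.0925, 0.1196]
orientation: [179.0, 0.8, 105.3]
force: [-0.8, 0.5, 0.2]
opening: 0.0484
```

```bash
python3 -c "
from h import *
st()"; python3 - <<'E'
from h import *
from cell import snapshot
d=snapshot('scene');pickle.dump(d,open('s4.pkl','wb'))
cv2.imwrite('pics/s4.png',cv2.resize(d['frame'][140:280,200:380,::-1],None,fx=4,fy=4,interpolation=2))
E
```

```text
t 8.45 fix xy mm [[  18.9 -163.3]] z 119.6 rpy [178.96   0.79 105.29] F [-0.8  0.5  0.2] open 0.0484
```

View pics/s4.png

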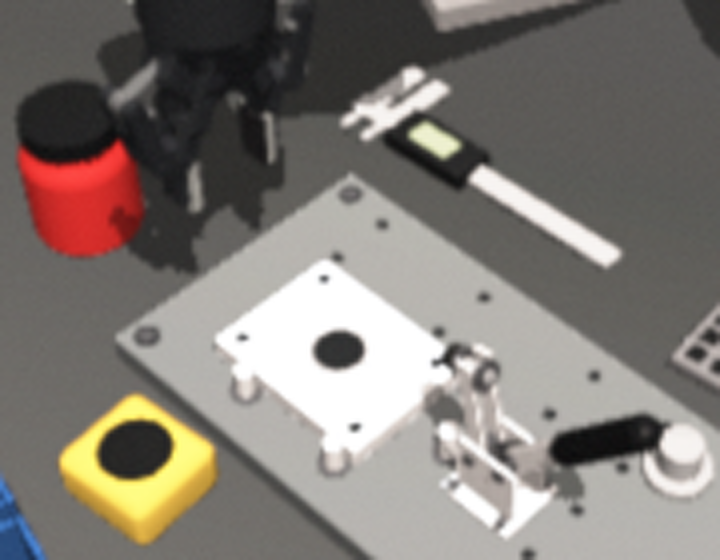

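```bash
python3 - <<'E'
from h import *
d=pickle.load(open('s4.pkl','rb'))
cp=lambda q:(np.array(q,float)+.5)/4-.5+[200,140]
print((W2F(ray(d,cp([(326,262),(217,340),(352,452)]),.035))*1000).round(1))
print('pins',(W2F(ray(d,cp([(246,371),(335,445)]),.04))*1000).round(1))
E
```

```text
[[ -21.1 -125. ]
 [  66.9 -125.3]
 [  68.3   -8.8]]
pins [[ 73.1 -91.8]
 [ 73.9 -16.3]]
```

Call:
{"op": "servo_tool", "data": {"increments": [[[0,0,30],0.024,110],[[0,0,30],0,110],[[0,0,20],0,110],[[0,0,0],0,110]]}}

```text
clock: 8.9
tcp_pos: [0.6522, -0.0892, 0.0386]
orientation: [179.0, 0.6, 104.5]
force: [-1.1, 0.2, -0.8]
opening: 0.0486
```

```bash
python3 -c "
from h import *
st()"
```

```text
t 8.9 fix xy mm [[  17.3 -159.6]] z 38.6 rpy [178.96   0.64 104.51] F [-1.1  0.2 -0.8] open 0.0486
```

Call:
{"op": "servo_tool", "data": {"increments": [[[5,3,3],0.01,110],[[6,0,0],0,110],[[6,0,0],0,110],[[5,0,0],0,110],[[5,0,0],0,110]]}}

```text
clock: 9.4
tcp_pos: [0.6496, -0.06, 0.0405]
orientation: [178.6, 0.8, 104.1]
force: [0.7, -1.1, -1.8]
opening: 0.0479
```

```bash
python3 -c "
from h import *
st()"
```

```text
t 9.4 fix xy mm [[  21.8 -130.6]] z 40.5 rpy [178.63   0.85 104.12] F [ 0.7 -1.1 -1.8] open 0.0479
```

```bash
python3 - <<'E'
from h import *
from cell import snapshot
d=snapshot('scene');pickle.dump(d,open('s5.pkl','wb'))
cv2.imwrite('pics/s5.png',cv2.resize(d['frame'][150:270,220:360,::-1],None,fx=5,fy=5,interpolation=2))
E
```

```text
(no output)
```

View pics/s5.png

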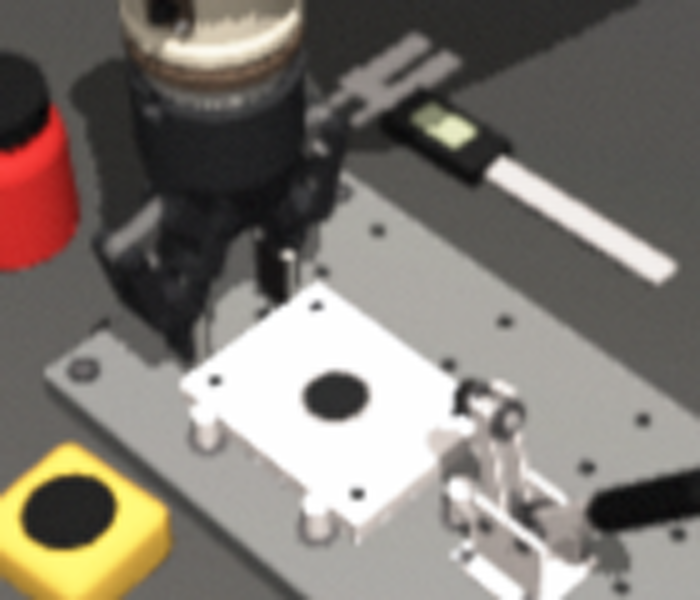

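Call:
{"op": "servo_tool", "data": {"increments": [[[4,0,2],0,110],[[4,0,2],0,110],[[3,0,1],0,110]]}}

```text
clock: 9.75
tcp_pos: [0.6489, -0.0499, 0.0377]
orientation: [178.4, 1.1, 104.1]
force: [-1.2, -3.6, 2.5]
opening: 0.0487
```

```bash
python3 -c "
from h import *
st()"
```

```text
t 9.75 fix xy mm [[  23.6 -120.6]] z 37.7 rpy [178.4    1.1  104.14] F [-1.2 -3.6  2.5] open 0.0487
```

Call:
{"op": "servo_tool", "data": {"increments": [[[2,-1,0],0,110],[[2,0,0],0,110]]}}

```text
clock: 9.95
tcp_pos: [0.6472, -0.0459, 0.0376]
orientation: [178.3, 1.1, 104.1]
force: [0.8, -2.5, 0.7]
opening: 0.0487
```

Call:
{"op": "servo_tool", "data": {"increments": [[[1.5,0,0],0,110],[[1,0,0],0,110]]}}

```text
clock: 10.15
tcp_pos: [0.6468, -0.0439, 0.0377]
orientation: [178.3, 1.2, 104.1]
force: [1.5, -7.5, -0.8]
opening: 0.0484
```

Call:
{"op": "servo_tool", "data": {"increments": [[[1,0,0],0,110],[[1,0,0],0,110]]}}

```text
clock: 10.35
tcp_pos: [0.6468, -0.0439, 0.0377]
orientation: [178.3, 1.4, 104.1]
force: [0.8, -5.2, 1.5]
opening: 0.0487
```

```bash
python3 -c "
from h import *
st()"
```

```text
t 10.35 fix xy mm [[  23.  -114.3]] z 37.7 rpy [178.3    1.4  104.15] F [ 0.8 -5.2  1.5] open 0.0487
```

Call:
{"op": "servo_tool", "data": {"increments": [[[-10,0,0],0,110],[[-15,0,-5],0,110],[[0,0,-40],0,110],[[0,-10,-40],-0.14,70],[[0,0,0],-0.145,70]]}}

```text
clock: 10.85
tcp_pos: [0.6379, -0.0712, 0.1225]
orientation: [179.1, 1.3, 120.9]
force: [0.7, -0.6, 0.6]
opening: 0.062
```

Call:
{"op": "servo_tool", "data": {"increments": [[[0,0,0],-0.145,70],[[0,0,0],-0.145,70],[[0,0,0],-0.145,70],[[0,0,0],-0.145,70],[[0,0,0],-0.145,70]]}}

```text
clock: 11.35
tcp_pos: [0.6387, -0.0748, 0.1256]
orientation: [180.0, 1.6, 163.9]
force: [-0.3, -0.1, 0.7]
opening: 0.0619
```

Call:
{"op": "servo_tool", "data": {"increments": [[[0,0,0],-0.145,70],[[0,0,0],-0.145,70],[[0,0,0],-0.145,70],[[0,0,0],-0.145,70],[[0,0,0],0,70]]}}

```text
clock: 11.85
tcp_pos: [0.6382, -0.0778, 0.1257]
orientation: [-179.4, 1.2, -161.7]
force: [-0.0, -0.6, -0.1]
opening: 0.0617
```

```bash
python3 -c "
from h import *
st()"
```

```text
t 11.85 fix xy mm [[   6.5 -145.1]] z 125.7 rpy [-179.41    1.24 -161.7 ] F [-0.  -0.6 -0.1] open 0.0617
```

Call:
{"op": "servo_tool", "data": {"increments": [[[0,0,0],0.077,70],[[30,0,0],0,70],[[30,30,0],0,70],[[12,30,0],0,70],[[0,28,0],0,70]]}}

```text
clock: 12.35
tcp_pos: [0.5466, -0.0123, 0.1232]
orientation: [-179.6, 1.3, -167.8]
force: [1.1, 0.0, 0.0]
opening: 0.0621
```

```bash
python3 look.py l2; python3 - <<'E'
from h import *
from cell import snapshot
d=snapshot('scene');pickle.dump(d,open('s6.pkl','wb'))
cv2.imwrite('pics/s6.png',cv2.resize(d['frame'][160:280,220:360,::-1],None,fx=5,fy=5,interpolation=2))
E
```

```text
t 12.35 fix xy mm [[-66.7 -59.5]] z 123.2 rpy [-179.61    1.31 -167.84] F [1.1 0.  0. ] open 0.0621
blank fix mm ((-11.940704345703125, -87.93226623535156), (123.61087036132812, 87.48324584960938), 62.54531478881836)
```

View pics/s6.png

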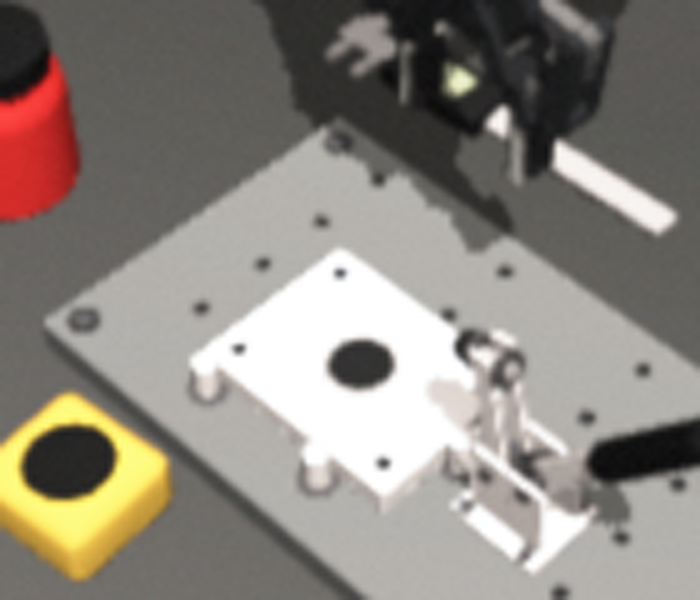

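Call:
{"op": "servo_tool", "data": {"increments": [[[0,0,35],-0.03,70],[[0,0,35],0,70],[[0,0,17],0,70],[[0,0,0],0,70]]}}

```text
clock: 12.85
tcp_pos: [0.5527, -0.0127, 0.0363]
orientation: [-179.5, 1.6, -166.4]
force: [0.5, -0.3, -0.1]
opening: 0.062
```

```bash
python3 -c "
from h import *
st()"
```

```text
t 12.85 fix xy mm [[-60.8 -61.3]] z 36.3 rpy [-179.48    1.63 -166.42] F [ 0.5 -0.3 -0.1] open 0.062
```

Call:
{"op": "servo_tool", "data": {"increments": [[[-5,4,3],-0.006,70],[[-6,0,1],0,70],[[-6,0,0],0,70],[[-3,0,0],0,70],[[-2,0,0],0,70]]}}

```text
clock: 13.35
tcp_pos: [0.5785, -0.0047, 0.0369]
orientation: [-179.3, 1.9, -166.3]
force: [-3.3, -0.2, -1.0]
opening: 0.062
```

Call:
{"op": "servo_tool", "data": {"increments": [[[-1.5,0,0],0,70],[[-1.5,0,0],0,70]]}}

```text
clock: 13.55
tcp_pos: [0.5786, -0.0045, 0.0367]
orientation: [-179.3, 1.4, -166.2]
force: [-7.5, -3.7, 6.0]
opening: 0.0621
```

```bash
python3 -c "
from h import *
st()"
```

```text
t 13.55 fix xy mm [[-33.7 -59.6]] z 36.7 rpy [-179.35    1.45 -166.2 ] F [-7.5 -3.7  6. ] open 0.0621
```

Call:
{"op": "servo_tool", "data": {"increments": [[[-2.5,0,0],0,70],[[-2.5,0,0],0,70],[[-2.5,0,0],0,70]]}}

```text
clock: 13.85
tcp_pos: [0.5787, -0.0045, 0.0368]
orientation: [-179.4, 0.3, -166.1]
force: [-11.2, -3.4, 8.5]
opening: 0.062
```

```bash
python3 -c "
from h import *
st()"
```

```text
t 13.85 fix xy mm [[-33.6 -59.6]] z 36.8 rpy [-179.44    0.3  -166.1 ] F [-11.2  -3.4   8.5] open 0.062
```

Call:
{"op": "servo_tool", "data": {"increments": [[[8,0,0],0,70],[[20,0,-5],0,70],[[12,0,-45],0,255],[[0,0,-48],0,255],[[0,0,-48],0,255]]}}

```text
clock: 14.35
tcp_pos: [0.5314, -0.0121, 0.179]
orientation: [-179.9, -0.4, -166.2]
force: [2.1, -0.1, -0.5]
opening: 0.0188
```

Call:
{"op": "servo_tool", "data": {"increments": [[[0,0,-40],0,255],[[0,45,0],0,255],[[0,45,0],0,255],[[0,45,0],0,255],[[0,45,0],0,255]]}}

```text
clock: 14.85
tcp_pos: [0.4949, 0.1624, 0.232]
orientation: [-179.3, 1.1, -166.8]
force: [0.3, -0.6, -0.5]
opening: -0.0002
```

```bash
python3 look.py l3; python3 - <<'E'
from h import *
from cell import snapshot
a=snapshot('scene');pickle.dump(a,open('s7.pkl','wb'))
A=cv2.resize(a['frame'][170:290,220:400,::-1],None,fx=4,fy=4,interpolation=2)
b=cv2.imread('pics/l3.png')
cv2.imwrite('pics/both.png',cv2.resize(np.vstack([A[:,:700],b]),None,fx=.6,fy=.6) if 0 else np.hstack([A[60:460,:400],b[60:460,200:600]]))
E
```

```text
t 14.85 fix xy mm [[-74.8 122.5]] z 232.0 rpy [-179.33    1.1  -166.8 ] F [ 0.3 -0.6 -0.5] open -0.0002
blank fix mm ((21.549755096435547, -44.58827209472656), (115.187744140625, 89.62385559082031), 77.28758239746094)
```

View pics/both.png

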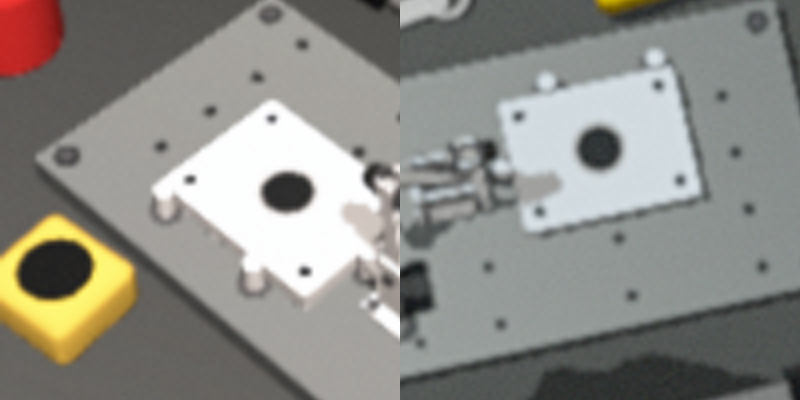

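The plate now lies square on both back pins: in the top half the bore is at (600,149) and the pins at (546,81) and (655,57). Next I check the bore and hole marks numerically.

```bash
python3 - <<'E'
from h import *
d=pickle.load(open('top_l.pkl','rb'))
cp=lambda q:(np.array(q,float)+[-200,60]+.5)/4-.5+[220,125]
print('bore',(W2F(ray(d,cp((599.5,148.5)),.035))*1000).round(1))
h=W2F(ray(d,cp([(519,117),(658,86),(680,181),(540,212)]),.035))*1000
print(h.round(1),h.mean(0)); 
for a,b in((0,1),(3,2)):
    v=h[a]-h[b];print('yaw',np.arctan2(-v[0],v[1]))
g=cv2.cvtColor(d['frame'],cv2.COLOR_RGB2GRAY);x=cp((599.5,148.5)).round().astype(int)
w=g[x[1]-9:x[1]+10,x[0]-9:x[0]+10];k=np.clip(200.-w,0,None);k[k<40]=0
yy,xx=np.mgrid[-9:10,-9:10];p=[x[0]+(k*xx).sum()/k.sum(),x[1]+(k*yy).sum()/k.sum()]
print('bore centroid',(W2F(ray(d,p,.035))*1000).round(1))
print('pins',(W2F(ray(d,cp([(546,81),(655,57)]),.04))*1000).round(1))
E
```

```text
bore [[ 20.7 -44.4]]
[[ 53.5   3.5]
 [ 53.6 -92.1]
 [-12.6 -92. ]
 [-12.5   3.6]] [ 20.48844627 -44.24101962]
yaw 0.0008464481701327888
yaw -0.0015690589832981785
bore centroid [[ 21.1 -44.1]]
pins [[ 72.4 -19.4]
 [ 72.2 -94.1]]
```

```bash
python3 - <<'E'
from h import *
d=pickle.load(open('top.pkl','rb'));s=pickle.load(open('s4.pkl','rb'))
for q in (.74,.8,.87):
    a=q+.14
    for r in (.043,.088,.132):
        P=np.r_[F2W(O,TH,[.02,.072+r*np.cos(a)])[0],.06+r*np.sin(a)]
        print(q,r,P.round(3),'top crop',((proj(d,P)-[220,125])*4).round(),'s4 crop',((proj(s,P)-[200,140])*4).round())
E
```

```text
0.74 0.043 [0.592 0.163 0.093] top crop [[176. 240.]] s4 crop [[558. 446.]]
0.74 0.088 [0.586 0.191 0.128] top crop [[122. 241.]] s4 crop [[606. 437.]]
0.74 0.132 [0.579 0.218 0.162] top crop [[ 65. 242.]] s4 crop [[657. 427.]]
0.8 0.043 [0.593 0.161 0.095] top crop [[178. 239.]] s4 crop [[556. 442.]]
0.8 0.088 [0.587 0.187 0.131] top crop [[127. 239.]] s4 crop [[600. 428.]]
0.8 0.132 [0.58  0.212 0.167] top crop [[ 74. 238.]] s4 crop [[647. 413.]]
0.87 0.043 [0.594 0.158 0.096] top crop [[182. 238.]] s4 crop [[552. 438.]]
0.87 0.088 [0.588 0.182 0.135] top crop [[135. 236.]] s4 crop [[592. 418.]]
0.87 0.132 [0.582 0.204 0.172] top crop [[ 85. 234.]] s4 crop [[636. 397.]]
```

Call:
{"op": "servo_tool", "data": {"increments": [[[-32,5,0],-0.012,255],[[-32,5,0],0,255],[[-31,5,0],0,255],[[0,0,0],0,255]]}}

```text
clock: 15.35
tcp_pos: [0.5832, 0.2042, 0.232]
orientation: [-179.4, 1.0, -165.5]
force: [-1.0, 0.4, -0.5]
opening: -0.0
```

```bash
python3 -c "
from h import *
st()"
```

```text
t 15.35 fix xy mm [[ 21.  141.8]] z 232.0 rpy [-179.39    1.05 -165.52] F [-1.   0.4 -0.5] open -0.0
```

Call:
{"op": "servo_tool", "data": {"increments": [[[0,-4,20],0.01,255],[[0,0,15],0,255],[[0,0,5],0,255],[[0,0,5],0,255]]}}

```text
clock: 15.75
tcp_pos: [0.5858, 0.1979, 0.1864]
orientation: [-179.4, 1.2, -166.2]
force: [0.0, -0.7, 0.1]
opening: -0.0001
```

Call:
{"op": "servo_tool", "data": {"increments": [[[0,0,6],0,255],[[0,0,6],0,255],[[0,0,6],0,255]]}}

```text
clock: 16.05
tcp_pos: [0.5865, 0.1976, 0.1687]
orientation: [-179.4, 1.3, -166.2]
force: [-0.4, -1.0, 2.3]
opening: 0.0001
```

```bash
python3 -c "
from h import *
st()"
```

```text
t 16.05 fix xy mm [[ 22.6 134.6]] z 168.7 rpy [-179.35    1.32 -166.16] F [-0.4 -1.   2.3] open 0.0001
```

Contact is about 2 N, so I keep pressing down.

Call:
{"op": "servo_tool", "data": {"increments": [[[1,1,8],0,255],[[0,1,8],0,255],[[0,1,8],0,255],[[0,1,8],0,255],[[0,1,8],0,255]]}}

```text
clock: 16.55
tcp_pos: [0.5871, 0.2027, 0.128]
orientation: [-179.3, 1.6, -166.2]
force: [-0.2, -0.9, 1.6]
opening: -0.0
```

Call:
{"op": "servo_tool", "data": {"increments": [[[0,1,6],0,255],[[0,1,6],0,255],[[0,1,4],0,255]]}}

```text
clock: 16.85
tcp_pos: [0.5862, 0.2062, 0.1095]
orientation: [-179.4, 1.5, -166.1]
force: [-0.4, 1.1, 1.9]
opening: 0.0002
```

```bash
python3 -c "
from h import *
st()"
```

```text
t 16.85 fix xy mm [[ 24.4 143.1]] z 109.5 rpy [-179.38    1.54 -166.15] F [-0.4  1.1  1.9] open 0.0002
```

Call:
{"op": "servo_tool", "data": {"increments": [[[2,0,4],0,255],[[2,0,4],0,255],[[0,0,3],0,255]]}}

```text
clock: 17.15
tcp_pos: [0.5828, 0.2056, 0.0976]
orientation: [-179.4, 1.6, -166.1]
force: [-0.3, 0.7, 3.4]
opening: -0.0003
```

Call:
{"op": "servo_tool", "data": {"increments": [[[0,0,3],0,255],[[0,0,3],0,255]]}}

```text
clock: 17.35
tcp_pos: [0.5831, 0.206, 0.0933]
orientation: [-179.4, 1.6, -166.1]
force: [-10.9, -0.2, 26.4]
opening: -0.0001
```

Call:
{"op": "servo_tool", "data": {"increments": [[[0,0,3],0,255],[[0,0,3],0,255]]}}

```text
clock: 17.55
tcp_pos: [0.5832, 0.2061, 0.0934]
orientation: [-179.4, 1.5, -166.1]
force: [-12.2, -3.0, 22.0]
opening: -0.0003
```

```bash
python3 -c "
from h import *
st()"
```

```text
t 17.55 fix xy mm [[ 21.4 143.7]] z 93.4 rpy [-179.4     1.49 -166.07] F [-12.2  -3.   22. ] open -0.0003
```

Call:
{"op": "servo_tool", "data": {"increments": [[[0,0,4],0,255],[[0,0,4],0,255]]}}

```text
clock: 17.75
tcp_pos: [0.5833, 0.2062, 0.0932]
orientation: [-179.3, 1.3, -166.0]
force: [-15.0, -2.5, 28.4]
opening: -0.0002
```

Call:
{"op": "servo_tool", "data": {"increments": [[[0,0,-10],0,255],[[0,0,-40],0,255],[[0,0,-48],0,255],[[15,20,-45],0,255],[[20,45,0],0,255]]}}

```text
clock: 18.25
tcp_pos: [0.5308, 0.2575, 0.2374]
orientation: [-179.2, 1.1, -166.4]
force: [1.1, 1.7, 0.3]
opening: -0.0001
```

Call:
{"op": "servo_tool", "data": {"increments": [[[0,48,0],0,255],[[0,48,0],0,255],[[0,40,0],0,255],[[0,0,0],0,255]]}}

```text
clock: 18.65
tcp_pos: [0.494, 0.3962, 0.2362]
orientation: [-179.3, 1.1, -166.3]
force: [-0.2, -0.6, -0.7]
opening: 0.0
```

```bash
python3 look.py l4; python3 - <<'E'
from h import *
from cell import snapshot
a=snapshot('scene');pickle.dump(a,open('s8.pkl','wb'))
A=cv2.resize(a['frame'][160:320,210:410,::-1],None,fx=4,fy=4,interpolation=2)[:,:800]
t=cv2.imread('pics/l4.png')
cv2.imwrite('pics/fin.png',np.hstack([cv2.resize(A,(400,320)),cv2.resize(t,(400,286))[:286]]) if 0 else np.vstack([cv2.resize(A,None,fx=.5,fy=.5).copy(),np.zeros((1,400,3),np.uint8),cv2.resize(t,(400,279))]))
for q in (0,.05,.1):
    al=q+.14
    P=np.r_[F2W(O,TH,[.02,.072+.132*np.cos(al)])[0],.06+.132*np.sin(al)]
    print(q,'scene half-crop',((proj(a,P)-[210,160])*2).round(1))
d=pickle.load(open('top_l.pkl','rb'));P=np.r_[F2W(O,TH,[.02,-.007])[0],.05];print('spindle',((proj(a,P)-[210,160])*2).round())
E
```

```text
t 18.65 fix xy mm [[-19.5 349.7]] z 236.2 rpy [-179.25    1.08 -166.34] F [-0.2 -0.6 -0.7] open 0.0
blank fix mm ((20.936805725097656, -51.89277267456055), (88.05462646484375, 103.03182220458984), 0.012747163884341717)
0 scene half-crop [[336.9 250.5]]
0.05 scene half-crop [[336.9 246.3]]
0.1 scene half-crop [[336.5 241.9]]
spindle [[187. 153.]]
```

View pics/fin.png

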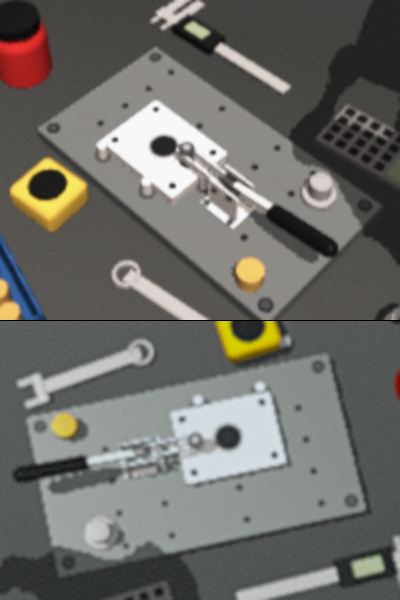

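```bash
python3 -c "
from cell import *
print(sign_off())"
```

```text
the job is handed in; nothing more can be done
None
```

The plate is home against both back pins and the end pin, the clamp handle is fully down, and the job is handed in at about 19 s of the 72 s allowed.

- **Pushing:** I slid the plate to the back pins with two fingertips, then to the end pin, then pushed it against the back pins again. Each push ended in a firm stop, and the highest force was about 14 N.
- **Seat check before clamping:** Measured against the back pins, the bore was at about x = 19.6, y = -44.9 mm in the fixture's axes (nest is at 20, -45). The plate was square to within about 0.002 rad.
- **Clamp check:** The handle reached its hard stop, with about 28 N downward (32 N in all). In the last picture its end lies where an angle of 0 predicts, the spindle sits on the plate's left end, and the arm is clear.
- **Plate after clamping:** It still measured x of about 20.9 mm and turned by about 0.01 degrees. The y check covered only the visible part, because the clamp arm hides the left end.
- **Bystanders:** They looked unmoved. This was judged by eye, not measured.
- **What disagreed:** Uncorrected camera readings sat 1 to 3 mm off, as the pins themselves showed. The blank's outline fit failed whenever the arm covered it and read 77 degrees instead of 90 before clamping, so I used the bore and hole marks there. The TCP also stopped dropping at z = 29 mm with no force reading, so I took that as the tips reaching the base and raised them 3 mm.

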